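Clear the headphones and start the bench tester

TASK

The headphones were left standing over the keys of the test console: hang them by their crown pad over the bar of the rail, one ear cup on each side of the bar, and let go. Then start the test by pressing three keys fully down one at a time, letting each come back up before the next: first the square key, then the wide bar key, then the large round key; do not press the other keys, and leave the bottle, the meter and the carton standing where they are.

Things in the scene. Friction and masses are not known exactly. Their poses are not given: they have to be found in the camera images.
- console: Fixed grey test console, left or right of the robot. Flat desk 200 (x) x 240 mm (y), top 45 mm above the bench; origin on the bench under the desk centre. Hood 75 mm high along its +x edge (x 100 to 150 mm). Six spring keys in black housings (46 x 54 mm, 10 mm thick) at x = -30, +30, y = -68, 0, +68 mm; which key is where varies.
- headphones: Rigid black headphones, about 0.25 kg, standing astride the keypad: two ear cups (60 mm wide, 75 high, from 68 to 93 mm either side) joined by an arch along own x, 150 mm high. Origin midway between the cups at their undersides, z up. The arch crown is a straight rubber pad 64 (x) x 26 (y) x 22 mm thick: grip it across y, tips not below its underside, where the bar must come.
- pad_top (a point): Centre of the upper face of the headphones' crown pad, 150 mm above the cups' undersides.
- pad_under (a point): Centre of the flat underside of the crown pad, 128 mm above the cups' undersides; it is to rest on the bar.
- rail: Fixed steel rail: a round horizontal bar 16 mm thick along its own y, centre line 150 mm above the bench, on two posts (20 mm thick, feet 70 mm across) at y = -140 and +140 mm. Origin on the bench under the bar's middle. It stands left or right of the robot, across from the console.
- tape_roll: Fixed roll of paper tape threaded on the bar, 100 mm across, 24 mm wide along the bar; origin at its centre, 30 mm below the bar's centre line. Where along the bar it sits varies by up to 80 mm either way: the longer free stretch is on its other side.
- bottle: Bystander: upright bottle, 66 mm across, 220 mm high, origin at the centre of its base. Stands between the console and the rail at the far side.
- meter: Bystander: a meter lying flat, 160 (x) x 80 x 40 mm, origin at the centre of its underside. Lies between the console and the rail at the near side.
- carton: Bystander: cardboard box 60 (x) x 70 x 120 mm high, origin at the centre of its underside. Stands close behind the rail.
- key_square_top (a point): Centre of the top face of the white key that is square, 30 x 30 mm; 67 mm above the bench at rest, moves down with the key.
- key_square (a joint): Travel of that key (square): 0 up, 0.008 m fully down; the spring needs 1.5 N to start and 5 N at the bottom, and returns it.
- key_bar_top (a point): Centre of the top face of the white key that is a wide bar, 48 mm along the console's y by 18 mm along x; 67 mm above the bench at rest, moves down with the key.
- key_bar (a joint): Travel of that key (bar): 0 up, 0.008 m fully down; the spring needs 1.5 N to start and 5 N at the bottom, and returns it.
- key_round_top (a point): Centre of the top face of the white key that is a large round disc, 38 mm across; 67 mm above the bench at rest, moves down with the key.
- key_round (a joint): Travel of that key (round): 0 up, 0.008 m fully down; the spring needs 1.5 N to start and 5 N at the bottom, and returns it.
- key_dot_top (a point): Centre of the top face of the white key that is a small round dot, 18 mm across (not to be pressed); 67 mm above the bench at rest, moves down with the key.
- key_dot (a joint): Travel of that key (dot): 0 up, 0.008 m fully down; the spring needs 1.5 N to start and 5 N at the bottom, and returns it.
- key_triangle_top (a point): Centre of the top face of the white key that is a triangle, 36 mm a side (not to be pressed); 67 mm above the bench at rest, moves down with the key.
- key_triangle (a joint): Travel of that key (triangle): 0 up, 0.008 m fully down; the spring needs 1.5 N to start and 5 N at the bottom, and returns it.
- key_cross_top (a point): Centre of the top face of the white key that is a plus-shaped cross, 36 mm across with arms 11 mm wide (not to be pressed); 67 mm above the bench at rest, moves down with the key.
- key_cross (a joint): Travel of that key (cross): 0 up, 0.008 m fully down; the spring needs 1.5 N to start and 5 N at the bottom, and returns it.
There are look-alikes about, which are no part of the job. Leave any yellow look-alike of the headphones alone.

How it is judged (in metres and radians):
On the way, in this order (a step that is already met when the one before it is completed fails the run):
1. the headphones hang over the bar, let go, arch across the bar, at rest (x of pad_under in the frame of rail between -0.025 and 0.025 m and y of pad_under in the frame of rail between -0.125 and 0.125 m and z of pad_under in the frame of rail between 0.145 and 0.175 m and angle between headphones's own z axis and vertical below 0.35 rad and angle between the x axis of headphones and the x axis of rail, either way round below 0.45 rad and contact force between headphones and rail above 0.5 N and contact force between the fingers and headphones below 0.1 N and linear speed of headphones below 0.05 m/s), for 0.3 s.
2. the square key is fully down, alone (value of joint key_square above 0.0065 m and value of joint each of key_bar, key_round below 0.002 m), for 0.05 s.
3. the wide bar key is fully down, alone (value of joint key_bar above 0.0065 m and value of joint each of key_square, key_round below 0.002 m), for 0.05 s.
4. the large round key is fully down, alone (value of joint key_round above 0.0065 m and value of joint each of key_square, key_bar below 0.002 m), for 0.05 s.
At the end, for the whole second after the job is handed in: Headphones still on the bar, released: pad underside centre within 25 mm of the bar line, 125 mm of its middle, 145-175 mm high, tilt under 0.35 rad, arch square to bar within 0.45 rad. All keys within 2 mm of up. Bottle, meter, carton within 30 mm of their start, tilt under 0.2 rad (all of step 1 and value of joint each of key_square, key_bar, key_round, key_dot, key_triangle, key_cross below 0.002 m and distance of each of bottle, meter, carton from where it was at the start of the episode below 0.03 m and angle between each of bottle, meter, carton's own z axis and vertical below 0.2 rad); the robot touches nothing.
It fails at once if the small round key is pressed (value of joint key_dot above 0.004 m).
It fails at once if the triangular key is pressed (value of joint key_triangle above 0.004 m).
It fails at once if the cross-shaped key is pressed (value of joint key_cross above 0.004 m).
It fails at once if two keys are down at once (value of joint each of key_square, key_bar above 0.004 m or value of joint each of key_square, key_round above 0.004 m or value of joint each of key_bar, key_round above 0.004 m).
It fails at once if the bottle, meter or carton is shoved or knocked over (distance of any of bottle, meter, carton from where it was at the start of the episode above 0.03 m or angle between any of bottle, meter, carton's own z axis and vertical above 0.3 rad).
It also fails if it takes over 64 s, if anything falls off the work surface, if the arm or the gripper's body presses on something with over 40 N, if the wrist force passes 120 N, or if a joint passes its speed limit or range.

ROBOT

A 6-joint arm with a two-finger parallel gripper is mounted at the origin on the work surface. World frame = base frame: x ahead of the robot, y to its left, z up, the work surface at z = 0. Lengths are in mm, angles in rad, forces in N, time in s.
With the tool pointing down it reaches from about 275 to 825 mm from the base axis. Payload 5.2 kg.
Tool frame: the origin (TCP) lies at the very end of the fingers, on their centre line; the grasp point (between the pads) lies 19 mm behind it; z points along the fingers, y is the line along which they close (so a half turn about z gives the same grasp; the last joint's range is limited). The gripper opens to 93 mm and grips with 3 to 60 N. Pads are 15 mm wide; open, the fingers measure 128 mm over their backs; the gripper's body (75 mm by 188 mm) begins 65 mm behind the grasp point.
Start: joints at [-1.532, 0.259, 1.535, -0, 1.348, -0.203], TCP at [131.719, -533.999, 218.653] pointing down, gripper open.
Joint ranges: [-3.14, 3.14], [-0.91, 2.08], [0.19, 2.58], [-1.22, 4.36], [0.22, 2.71], [-3.12, 3.12]. Speed limits (rad/s): [2.57, 2.57, 3.14, 3.14, 3.14, 3.14].

INTERFACE

Orientations are given as [roll, pitch, yaw] about the fixed x, y, z axes, in that order (R = Rz(yaw) Ry(pitch) Rx(roll)).
In Python, from bench import robot gives the robot as it stands. The module is installed in compiled form; this text tells all that it offers. Calls block until the motion is done:
- robot.move_ptp(position, orientation): joint-space move of the TCP to a pose.
- robot.move_linear(position, ori=None, speed=150, f_stop=None): straight line of the TCP; ori=None keeps the orientation; speed is the mean speed in mm/s. With f_stop (N) it stops when the force on the tool has changed by that much, and returns True; else False.
- robot.move_j(angles): joint-space move.
- robot.move_gripper(opening): opening from 0.0 (shut) to 1.0 (fully open); the grip force is fixed at half the most; returns when the fingers have stopped.
- robot.sleep(seconds).
- robot.inverse_kinematics(position, orientation): joint angles nearest the present ones, or None.
- robot.get_image(name): name is "scene" or "top" or "wrist"; returns a dict with "img" (480x640x3 uint8, blue, green, red), "fovy" (degrees; the focal length in pixels is half the picture's height over the tangent of half this angle, whatever the lens; pixels are square), "cx", "cy" (the principal point, pixels), "k1" (the pictures are not rectified: a ray, as slopes to the right and down, at radius r is drawn at 1 + k1 r^2 times it, then the intrinsics apply), "eye" and "orientation" of the camera in the world. Camera axes: x right, y down, z forward; pixel columns grow to the right and rows downward; lengths in mm; the calibration is good to about 2 mm. A picture is of the moment at which its call begins. There is no depth.
A pose or a line that the arm cannot do raises robot.MotionError and nothing moves.
- robot.hand_in(): hands the job in; it is judged then, once.
Readings, each from a call of its own:
- robot.current_t(): time.
- robot.current_qpos(): joint angles.
- robot.current_joint_vel(): joint speeds.
- robot.current_joint_efforts(): joint torques, N m.
- robot.current_tcp_pos(): TCP position.
- robot.current_eef_rot(): TCP orientation.
- robot.current_contact_force(): force on the tool from outside, world axes, zero at the start.
- robot.current_ft_torque(): the same for the moment, N m.
- robot.current_gripper_width(): opening from 0.0 (shut) to 1.0 (fully open).
- robot.current_finger_force(): force on a finger pad.
Only numpy, scipy, OpenCV 4.12 (cv2) and the standard library are available. Lean on these libraries where they do the work, as an engineer would, in place of code of your own. Each camera call takes 0.05 s, during which the arm holds its last target. There are 200 camera calls.

## Working session

There is one attempt and no reset: what is moved stays moved. The work goes in short steps, each a Python script; the robot and the scene stay as the last script left them, time stands still between calls to the robot, and variables do not carry over. Pictures are saved under pics/ and viewed, at most 10 in all, crops included, and the job is handed in when it is done.

```bash
mkdir -p pics; cat > h.py <<'E'
import numpy as np, cv2, json
from scipy.spatial.transform import Rotation as R
from bench import robot
def K(c):
    f=240/np.tan(np.radians(c["fovy"])/2); return np.array([[f,0,c["cx"]],[0,f,c["cy"]],[0,0,1.]])
def dist(c): return np.array([c["k1"],0,0,0,0.])
def ray(c,uv):
    p=cv2.undistortPoints(np.array(uv,float).reshape(-1,1,2),K(c),dist(c)).reshape(-1,2)
    d=np.c_[p,np.ones(len(p))]@rot(c).T
    return np.array(c["eye"],float),d
def rot(c):
    return R.from_euler("xyz",c["orientation"]).as_matrix()
def onz(c,uv,z):
    e,d=ray(c,uv); return e+d*((z-e[2])/d[:,2])[:,None]
def proj(c,P):
    p=(np.atleast_2d(P)-np.array(c["eye"]))@rot(c); 
    return cv2.projectPoints(p,np.zeros(3),np.zeros(3),K(c),dist(c))[0].reshape(-1,2)
def snap(n,fn):
    c=robot.get_image(n); cv2.imwrite("pics/"+fn+".png",c["img"])
    np.save("pics/"+fn+".npy",c,allow_pickle=True); return c
def load(fn): return np.load("pics/"+fn+".npy",allow_pickle=True).item()
E
python3 - <<'E'
from h import *
for n in("scene","top"):
    c=snap(n,n+"0"); print({k:c[k] for k in c if k!="img"})
E
```

```text
{'fovy': 57.59948498910809, 'cx': 317.9271873881974, 'cy': 245.41945733644457, 'k1': 0.02743428338813245, 'eye': array([1136.79850089, -162.07886025,  893.05842181]), 'orientation': array([-2.4249119 , -0.0178196 ,  1.47572734])}
{'fovy': 48.502788869107334, 'cx': 314.3903850786048, 'cy': 239.0543499083026, 'k1': -0.0953580082844281, 'eye': array([ 333.72527149,  -88.91869568, 1341.22770061]), 'orientation': array([-3.00098815,  0.00566857, -1.57461647])}
```

View pics/top0.png

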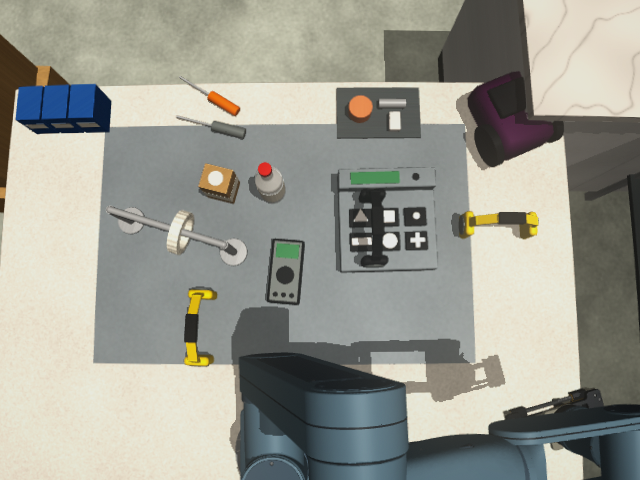

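View pics/scene0.png

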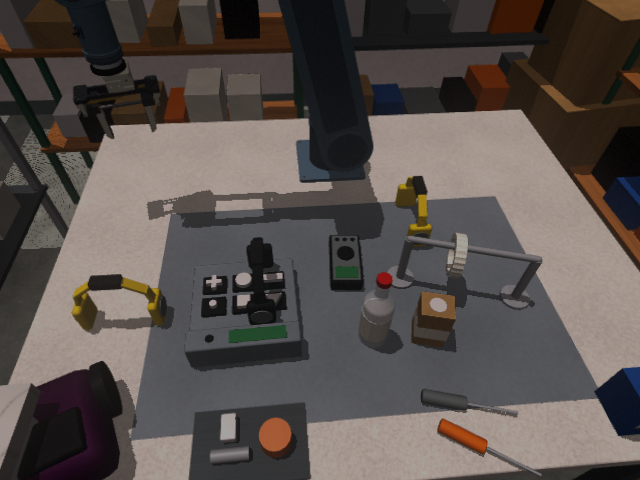

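```bash
python3 - <<'E'
from h import *
c=load("top0");im=c["img"]
a=cv2.resize(im[160:280,330:445],None,fx=3.4,fy=3.4,interpolation=cv2.INTER_CUBIC)
b=cv2.resize(im[195:275,100:252],None,fx=2.6,fy=2.6,interpolation=cv2.INTER_CUBIC)
s=load("scene0")["img"]; d=cv2.resize(s[235:330,195:310],None,fx=3.4,fy=3.4,interpolation=cv2.INTER_CUBIC)[:,:391]
W=np.zeros((600,795,3),np.uint8); W[:408,:391]=a; W[:208,398:398+395]=b; W[215:215+d.shape[0],398:398+391]=d
cv2.imwrite("pics/crop1.png",W)
print("bar ends",onz(c,[(110,209),(232,249)],158).round())
print("roll",onz(c,[(180,231)],150).round())
print("pad",onz(c,[(376,228)],195).round(), "desk corners",onz(c,[(340,189),(435,187),(437,269),(338,271)],45).round())
print("bottle cap",onz(c,[(265,169)],220).round(),"meter",onz(c,[(286,271)],40).round(),"carton",onz(c,[(216,178)],120).round())
print("yellow",onz(c,[(193,327)],0).round())
E
```

```text
bar ends [[573. 387. 158.]
 [480. 102. 158.]]
roll [[522. 224. 150.]]
pad [[ 520. -217.  195.]] desk corners [[ 643. -147.   45.]
 [ 647. -385.   45.]
 [ 442. -382.   45.]
 [ 438. -140.   45.]]
bottle cap [[647.  24. 220.]] meter [[439. -12.  40.]] carton [[654. 150. 120.]]
yellow [[302. 223.   0.]]
```

View pics/crop1.png

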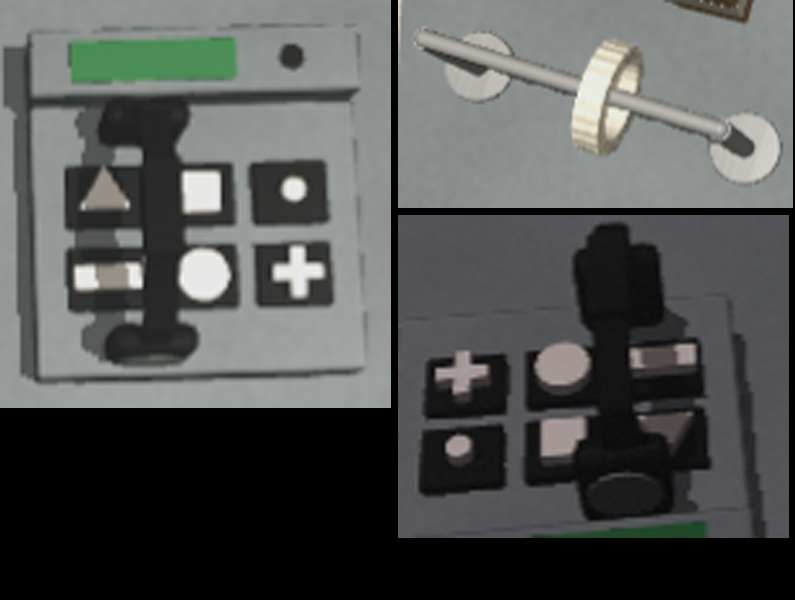

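The black headphones (top px 376,228; crown at about 520,-217) stand over the left columns of keys. The look-alikes are yellow, at px (500,222) and (193,327), and I leave those alone. The crop shows the black one and these keys: triangle, square and dot in the +x row; bar, round and cross in the -x row. The tape roll sits at about s=-20 on the bar, so the free stretch is the far-left side.

```bash
python3 - <<'E'
from h import *
print(robot.current_t(),robot.current_eef_rot())
for p,y in [((520,-217,400),0),((520,-217,400),np.pi),((545,300,400),-.32),((545,300,400),np.pi-.32)]:
    q=robot.inverse_kinematics(p,[np.pi,0,y]); print(y,None if q is None else np.round(q,2))
robot.move_ptp([520,-217,400],[np.pi,0,0])
c=snap("wrist","w1"); snap("top","top1"); print({k:c[k] for k in c if k!="img"}, robot.current_t(), robot.current_qpos())
E
```

```text
0.1 [-3.13996550e+00 -3.47304194e-04  2.41785112e-01]
0 [-0.59  0.23  1.14 -0.    1.77  0.98]
3.141592653589793 [-0.59  0.23  1.14  0.    1.77 -2.16]
-0.32 [ 0.32  0.35  0.98 -0.    1.81  2.21]
2.8215926535897933 [ 0.32  0.35  0.98  0.    1.81 -0.93]
{'fovy': 69.37467032100655, 'cx': 312.75875272058687, 'cy': 246.34225772577767, 'k1': -0.06370987250658333, 'eye': array([ 596.516835  , -217.70649134,  565.28716472]), 'orientation': array([ 2.86241874e+00, -1.44913685e-03, -1.57265031e+00])} 2.125 [-5.94879538e-01  2.32894010e-01  1.14016126e+00 -2.08497369e-04
  1.76946768e+00  9.77287935e-01]
```

View pics/w1.png

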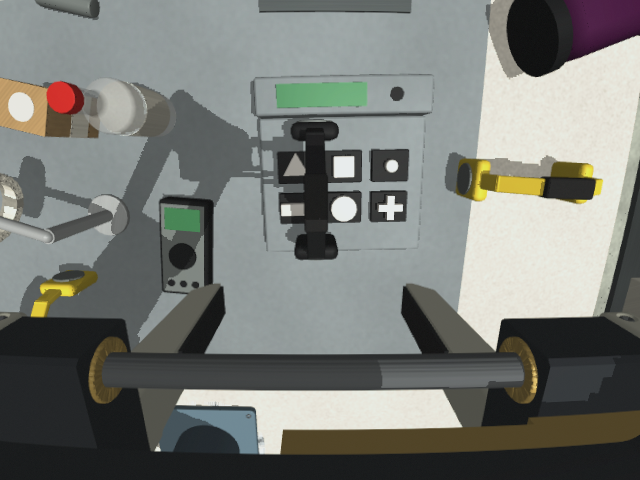

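```bash
python3 - <<'E'
from h import *
c=load("w1");im=c["img"];g=im.max(2)
m=((im.min(2)>170)).astype(np.uint8); n,l,s,ce=cv2.connectedComponentsWithStats(m[130:240,270:415])
for i in range(1,n):
    if s[i,4]>30: uv=ce[i]+[270,130]; print("key",uv.round(1),s[i,2:],onz(c,[uv],67).round(1))
d=(g<60)
for r in list(range(118,136,2))+[150,166,172,176,180,184,186,188,190,194,200,215,225,230,235]+list(range(240,264,2)):
    x=np.where(d[r,288:345])[0]+288
    if len(x): print(r,x.min(),x.max(),len(x), onz(c,[((x.min()+x.max())/2,r)],195).round(1)[0])
for u in(314,316,318):
  col=np.where(d[115:265,u])[0]+115; print(u,col.min(),col.max(),onz(c,[(u,col.min()),(u,col.max())],120).round(1))
print(g[186,290:345]); print(proj(c,[520,-217,195]))
# desk corners & rail in top1
print("corners w",onz(c,[(258.5,115),(425,115),(418,246),(266,250)],45).round())
E
```

```text
key [343.6 166.2] [ 20  22 416] [[ 570.9 -261.7   67. ]]
key [391.8 165.6] [ 12  12 112] [[ 571.9 -330.    67. ]]
key [343.5 208.5] [ 26  24 482] [[ 510.7 -262.9   67. ]]
key [390.4 207.7] [ 24  24 288] [[ 511.9 -331.3   67. ]]
key [285.7 210.1] [ 11  11 114] [[ 508.6 -178.9   67. ]]
122 296 333 38 [ 621.7 -220.1  195. ]
124 292 336 45 [ 619.7 -219.5  195. ]
126 292 337 46 [ 617.8 -220.1  195. ]
128 291 337 47 [ 615.8 -219.5  195. ]
130 291 338 48 [ 613.8 -220.1  195. ]
132 291 338 48 [ 611.9 -220.1  195. ]
134 291 337 47 [ 609.9 -219.5  195. ]
150 306 344 21 [ 593.9 -230.9  195. ]
166 305 332 28 [ 577.7 -224.2  195. ]
172 306 332 27 [ 571.5 -224.7  195. ]
176 288 332 45 [ 567.4 -215.3  195. ]
180 288 344 57 [ 563.2 -221.6  195. ]
184 304 327 24 [ 559.  -221.1  195. ]
186 304 327 24 [ 556.9 -221.1  195. ]
188 304 327 24 [ 554.8 -221.1  195. ]
190 304 327 24 [ 552.7 -221.1  195. ]
194 288 344 57 [ 548.4 -221.6  195. ]
200 288 332 45 [ 542.  -215.2  195. ]
215 305 331 27 [ 525.7 -223.8  195. ]
225 304 327 24 [ 514.6 -221.1  195. ]
230 305 326 22 [ 509.  -221.1  195. ]
235 298 332 35 [ 
[... 233 characters left out ...]
 -221.6  195. ]
252 295 337 43 [ 483.8 -221.7  195. ]
254 295 336 42 [ 481.5 -221.1  195. ]
256 296 335 40 [ 479.1 -221.1  195. ]
258 298 332 35 [ 476.8 -220.5  195. ]
314 115 258 [[ 634.9 -219.9  120. ]
 [ 452.5 -219.8  120. ]]
316 122 258 [[ 626.7 -222.4  120. ]
 [ 452.5 -222.5  120. ]]
318 122 258 [[ 626.7 -224.8  120. ]
 [ 452.5 -225.2  120. ]]
[ 97  97  97  97  97  97  96  96  96  96  95  96  96  70  39  29  31  31
  29  30  31  31  30  30  29  30  30  30  31  30  30  29  28  31  30  29
  28  52 146 161 161 161 162 162 163 161 163 163 163 163 161 161 161 161
 161]
[[311.74629958 220.15707434]]
corners w [[ 642. -141.   45.]
 [ 642. -379.   45.]
 [ 448. -383.   45.]
 [ 442. -145.   45.]]
```

```bash
python3 - <<'E'
from h import *
# rail bar: bright streak in top0, fit line by per-column brightest grey between ends
for nm in("top0","top1"):
    c=load(nm);im=c["img"];hsv=cv2.cvtColor(im,cv2.COLOR_BGR2HSV)
    P=[]
    for u in list(range(122,163,4))+list(range(196,225,4)):
        v0=209+(u-110)*40/122; col=im[int(v0)-9:int(v0)+10,u].astype(float)
        bg=np.median(im[int(v0)-25:int(v0)-12,u],axis=0); diff=np.abs(col-bg).sum(1); diff[diff<25]=0
        P.append((u,(diff*np.arange(19)).sum()/max(diff.sum(),1)+int(v0)-9))
    P=np.array(P);k=np.polyfit(P[:,0],P[:,1],1);print(nm,k,np.round(P[:,1]-np.polyval(k,P[:,0]),1))
    Q=onz(c,[(u,np.polyval(k,u)) for u in(112,232)],150);print(Q.round(1),np.arctan2(-(Q[0]-Q[1])[0],(Q[0]-Q[1])[1]))
# feet discs
c=load("top0");im=c["img"]
print(im[215:232,118:122].mean(1).astype(int).tolist()[:6], im[245:262:4,233].tolist())
m=((im.min(2)>150)&(im.max(2)-im.min(2)<25)).astype(np.uint8)[200:270,105:250]
n,l,s,ce=cv2.connectedComponentsWithStats(m)
for i in range(1,n):
    if s[i,4]>40:print(s[i]+[105,200,0,0,0],(ce[i]+[105,200]).round(1))
E
```

```text
top0 [  0.31576952 175.85304983] [ 2.1  1.3  0.5 -1.6 -0.5 -0.3 -0.5  0.5 -0.6 -0.3 -0.5 -0.2 -1.8 -0.9
 -0.7 -0.2 -1.   1.7  3.1]
[[569.6 385.3 150. ]
 [480.3 103.4 150. ]] -0.30688562485506743
top1 [  0.31508729 175.96631969] [ 2.1  1.3  0.5 -1.6 -0.5 -0.1 -0.5  0.5 -0.8 -0.3 -0.5 -0.1 -1.7 -1.
 -0.7 -0.3 -1.   1.7  3.1]
[[569.5 385.2 150. ]
 [480.4 103.4 150. ]] -0.3062816468123124
[[123, 128, 130], [66, 69, 70], [56, 59, 60], [66, 69, 70], [110, 115, 116], [163, 169, 171]] [[185, 192, 193], [67, 69, 70], [69, 71, 72], [185, 192, 194], [185, 191, 193]]
[108 205  76  37 474] [156.  223.3]
[125 207  18   9  74] [133.7 210.7]
[118 220  25  13 203] [129.1 226.5]
[182 230  44  16 165] [203.  237.8]
[180 236   9   7  41] [183.9 238.6]
[220 238  27  27 411] [234.5 252.4]
```

```bash
python3 - <<'E'
from h import *
y=0.012
robot.move_ptp([539,-221,300],[np.pi,0,y])
robot.move_linear([539,-221,177.5],speed=120,f_stop=8)
print(robot.current_tcp_pos())
robot.move_gripper(0.0); print(robot.current_gripper_width(),robot.current_finger_force(),robot.current_t())
robot.move_linear([539,-221,385],speed=120)
print(robot.current_gripper_width(),robot.current_contact_force())
print(robot.inverse_kinematics([542.5,299.6,385],[np.pi,0,y-.319]))
robot.move_linear([542.5,299.6,385],[np.pi,0,y-.319],speed=200)
print(robot.current_gripper_width(),robot.current_tcp_pos(),robot.current_eef_rot(),robot.current_t())
snap("scene","s2");snap("top","t2");snap("wrist","w2")
a,b=[cv2.imread(f"pics/{n}.png") for n in("s2","w2")]
cv2.imwrite("pics/v2.png",cv2.resize(np.vstack([a[60:360,300:640].copy(),b[60:400,150:490][:300]]),None,fx=1,fy=1))
E
```

```text
[ 539.55531445 -221.33074613  178.5130298 ]
0.2762273853331709 29.998230636119843 4.8417
0.2759189764732289 [-0.85642317  0.73185844 -3.39203416]
[ 3.24821472e-01  3.44478425e-01  1.02273361e+00 -4.44089210e-16
  1.77438062e+00  2.20261780e+00]
0.27663426641085637 [542.66025073 298.98735044 385.08629947] [ 3.14148181e+00 -1.43847221e-04 -3.07862935e-01] 9.475
```

View pics/v2.png

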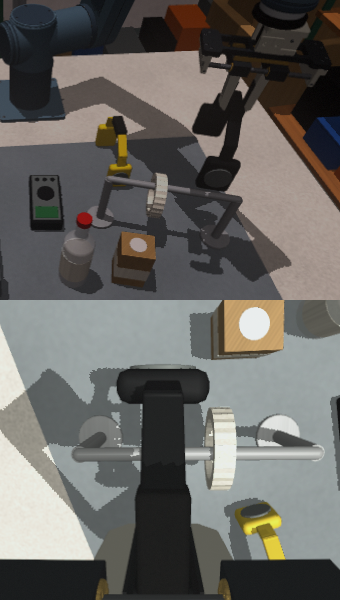

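```bash
python3 - <<'E'
from h import *
c=load("w2");im=c["img"];g=im.max(2)
tcp=np.array([542.7,299.,385.]);yw=-.308; X=np.array([np.cos(yw),np.sin(yw),0]);Y=np.array([-np.sin(yw),np.cos(yw),0])
for col in(310,314,318): print(col,g[110:260:3,col].tolist())
P=[]
for u in list(range(240,285,5))+list(range(395,450,5)):
    col=g[195:232,u].astype(int); i=np.where(col>0)[0]; gx=np.gradient(cv2.GaussianBlur(col.astype(np.float32),(1,5),0).ravel())
    P.append((u,195+np.argmax(gx),195+np.argmin(gx)))
print(P)
for v in(213,214): 
  Q=onz(c,[(224,v),(472,v)],150); print(Q.round(1),[( (q-tcp)@X,(q-tcp)@Y) for q in Q])
print("roll edges",[((q-tcp)@Y).round(1) for q in onz(c,[(355,169),(387,169)],169)])
for z in(400,402): print("padend",[((q-tcp)@X).round(1) for q in onz(c,[(313,245),(313,249)],z)])
print("cup outer",[(z,((onz(c,[(313,126)],z)[0]-tcp)@X).round(1)) for z in(252,290,327)])
E
```

```text
310 [164, 160, 162, 164, 163, 134, 124, 31, 36, 41, 33, 24, 25, 24, 30, 46, 34, 35, 35, 36, 34, 35, 34, 36, 34, 34, 35, 36, 35, 35, 34, 35, 36, 36, 36, 35, 35, 28, 25, 27, 27, 27, 25, 28, 26, 27, 26, 23, 26, 31]
314 [162, 163, 164, 163, 163, 139, 129, 30, 36, 43, 33, 24, 24, 25, 29, 47, 35, 36, 34, 36, 36, 35, 34, 35, 36, 35, 35, 36, 36, 35, 35, 35, 36, 35, 35, 35, 35, 35, 35, 27, 28, 26, 26, 26, 26, 27, 26, 23, 27, 31]
318 [165, 164, 164, 163, 163, 145, 134, 29, 36, 40, 33, 25, 24, 25, 29, 48, 35, 35, 35, 36, 35, 35, 36, 35, 35, 35, 35, 35, 35, 35, 35, 35, 34, 35, 35, 35, 36, 35, 26, 26, 25, 26, 25, 27, 27, 26, 26, 22, 27, 29]
[(240, np.int64(221), np.int64(197)), (245, np.int64(221), np.int64(216)), (250, np.int64(206), np.int64(216)), (255, np.int64(201), np.int64(206)), (260, np.int64(212), np.int64(206)), (265, np.int64(197), np.int64(200)), (270, np.int64(203), np.int64(206)), (275, np.int64(204), np.int64(207)), (280, np.int64(204), np.int64(216)), (395, np.int64(197), np.int64(216)), (400, np.int64(197), np.int64(216)), (405, np.int64(201), np.int64(216)), (410, np.int64(199), np.int64(206)), (415, np.int64(201), np.int64(205)), (420, np.int64(201), np.int64(205)), (425, np.int64(202), np.int64(206)), (430, np.int64(204), np.int64(216)), (435, np.int64(207), np.int64(216)), (440, np.int64(207), np.int64(216)), (445, np.int64(207), np.int64(197))]
[[577.3 397.2 150. ]
 [488.5 117.5 150. ]] [(np.float64(3.179292037177831), np.float64(104.10749315663335)), (np.float64(3.3238672839026506), np.float64(-189.396558671506))]
[[576.2 397.7 150. ]
 [487.3 117.7 150. ]] [(np.float64(1.9875261897083654), np.float64(104.1884007906143)), (np.float64(2.1194772834698483), np.float64(-189.5426893182978))]
roll edges [np.float64(-45.9), np.float64(-80.7)]
padend [np.float64(34.2), np.float64(32.3)]
padend [np.float64(34.8), np.float64(32.9)]
cup outer [(252, np.float64(94.2)), (290, np.float64(92.0)), (327, np.float64(89.8))]
```

The wrist view shows the pad held within 1–2 mm of centre and squarely above the bar. The bar ends are at wrist px (224,213) and (472,213), and the roll is 46 mm to the side, so a small shift is enough before lowering.

```bash
python3 - <<'E'
from h import *
yw=-.307; X=np.array([np.cos(yw),np.sin(yw),0]);Y=np.array([-np.sin(yw),np.cos(yw),0])
p=np.array([542.5,299.6,0])+2*X+3*Y
robot.move_linear(p+[0,0,185],speed=120)
print(robot.current_contact_force())
print(robot.move_linear(p+[0,0,160],speed=30,f_stop=2),robot.current_tcp_pos(),robot.current_contact_force(),robot.current_gripper_width())
robot.move_gripper(0.45); print(robot.current_gripper_width(),robot.current_finger_force())
robot.move_linear(p+[0,0,300],speed=120); robot.sleep(.3)
print(robot.current_t()); snap("scene","s3");snap("top","t3");snap("wrist","w3")
a,b,d=[cv2.imread(f"pics/{n}.png") for n in("s3","w3","t3")]
W=np.zeros((480,800,3),np.uint8);W[:300,:300]=a[130:430,340:640];W[:480,310:790]=b[:,80:560];W[305:475,:200]=d[160:330,80:280]
cv2.imwrite("pics/v3.png",W)
E
```

```text
[-0.02841694  0.26347204 -2.83268462]
True [545.00618156 301.72718341 162.30630874] [-0.87181976 -0.37893233  3.96275979] 0.2748299349771471
0.4489569105852095 0.0
14.275
```

View pics/v3.png

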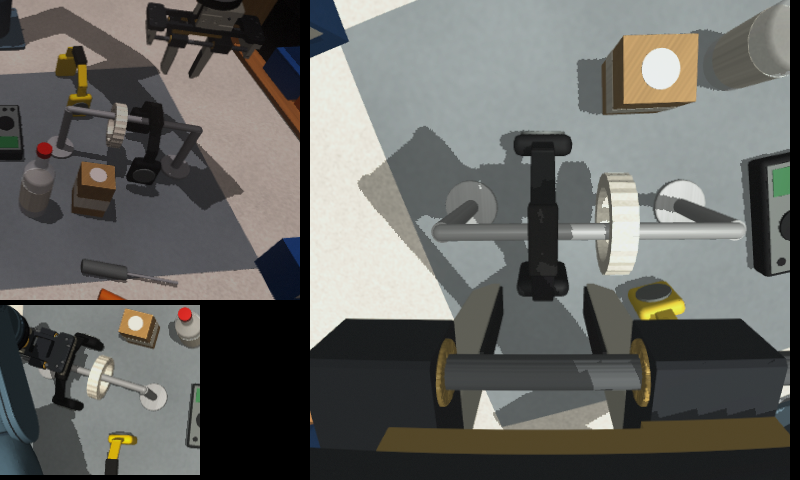

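The headphones hang square on the bar, clear of the roll (wrist crop: pad at 543,230 on the bar). Next, the keys.

```bash
python3 - <<'E'
from h import *
robot.move_linear([545,302,370],speed=150)
robot.move_gripper(0.0)
robot.move_linear([520,-235,330],[np.pi,0,.015],speed=250)
c=snap("wrist","w4");im=c["img"]
m=(im.min(2)>150).astype(np.uint8)
n,l,s,ce=cv2.connectedComponentsWithStats(m)
for i in range(1,n):
    p=onz(c,[ce[i]],67)[0]
    if s[i,4]>60 and 480<p[0]<600 and -360<p[1]<-160: print("key",ce[i].round(1),s[i,2:],p.round(1))
print(robot.current_t())
a=load("w4")["img"]; cv2.imwrite("pics/v4.png",a)
E
```

```text
key [280.9 170.6] [ 22  21 333] [ 569.6 -195.2   67. ]
key [335.5 170.5] [ 24  24 576] [ 570.7 -261.6   67. ]
key [391.2 170.6] [ 14  14 157] [ 571.8 -329.6   67. ]
key [281.  196.2] [25  4 71] [ 538.4 -195.1   67. ]
key [335. 219.] [ 29  29 663] [ 510.6 -262.9   67. ]
key [388.7 218.7] [ 29  28 405] [ 512.1 -330.8   67. ]
key [280.8 219.4] [ 37  14 508] [ 509.2 -194.6   67. ]
18.2083
```

View pics/v4.png

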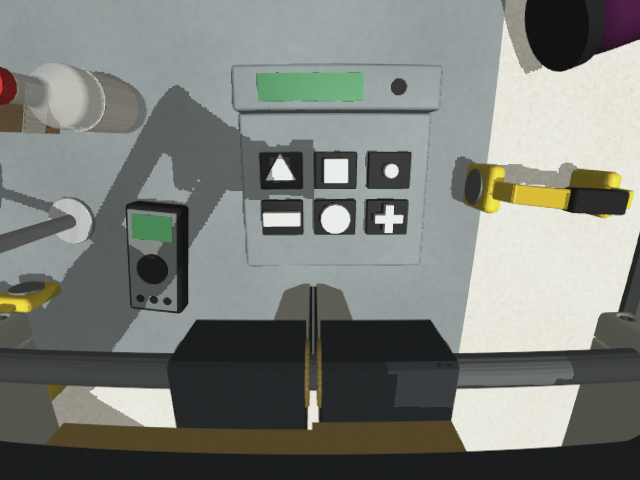

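The clear view shows all six keys up. Square is at px (335,170), bar at (281,219) and round at (335,219), and the measured positions agree with the first set within 1 mm.

```bash
python3 - <<'E'
from h import *
for n,x,y in [("sq",570.7,-261.6),("bar",509.2,-194.7),("round",510.6,-262.9)]:
    robot.move_linear([x,y,95],[np.pi,0,.015],speed=150)
    robot.sleep(.2)
    hit=robot.move_linear([x,y,57],speed=25,f_stop=10)
    robot.sleep(.2)
    print(n,hit,np.round(robot.current_tcp_pos(),1),np.round(robot.current_contact_force(),1))
    robot.move_linear([x,y,95],speed=60); robot.sleep(.3)
robot.move_linear([510,-250,300],speed=150); robot.sleep(.5)
print(robot.current_t()); snap("top","t5");snap("scene","s5")
a,b=load("s5")["img"],load("t5")["img"]
cv2.imwrite("pics/v5.png",np.hstack([a[200:400,150:550],b[130:330,90:480]]))
E
```

```text
sq True [ 570.6 -261.6   59.3] [-1.2  1.   6.2]
bar True [ 509.1 -194.6   59.3] [-1.1  0.1  5.4]
round True [ 510.5 -262.9   59.3] [-0.7 -0.2  5.3]
31.7167
```

View pics/v5.png

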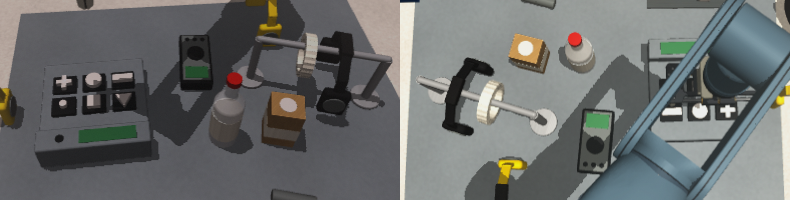

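The last picture shows the headphones hanging, all keys up and the bystanders in place. Each press stopped against more than the 5 N spring, at z=59.3 mm.

```bash
python3 -c "
from bench import robot
print(robot.hand_in())"
```

```text
the job is handed in; nothing more can be done
None
```

I hung the headphones on the rail's bar, pressed the square, wide bar and large round keys fully in that order, and handed the job in at about 32 s; the hand-in call returned no verdict.

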